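Hang the dish brushes in the under-sink drying caddy

TASK

Put the washed palm brushes away in the pull-out drying caddy under the shelf: first pull the caddy fully out, then slide the drip tray onto its deck, centred under the hanging rail and back against the strip behind. Next hang every brush upright in the slotted rail, passing its waist in through the open mouth so that the knob sits on the strips behind the lip, and finally push the caddy back until it snaps fully home. Leave the jar and the bottles alone.

Things in the scene. Friction and masses are not known exactly. Their poses are not given: they have to be found in the camera images.
- caddy (a joint): how far the steel pull-out caddy stands out, m: 0 fully home, 0.17 fully out at its stop; it moves towards -y of rail_mid as this grows, with 2.5 N friction, and stays where left. A spring pawl keeps it home: going in it resists with up to 13 N in all between 15 and 7 mm, then snaps to 0. The caddy is an 80 x 250 mm deck (top 22 mm above the table) under a hanging rail on 4 corner posts
- rail_mid (a point): middle of the hanging rail, level with its top, 130 mm above the table; moves with the caddy. y runs along the rail to its closed end, z up, x to the open front of the caddy, away from the robot. The rail: two flat strips 8 mm thick, 25 mm wide, 30 mm slot between them, y -125 mm (open mouth) to +113 mm (slot end). Corner posts below leave 72 mm free in x, 234 mm in y
- rail_mouth (a point): centre of the rail's open mouth, level with the strips' top, 125 mm on the -y side of rail_mid, same axes. From here to 8 mm inwards a lip stands 6 mm higher on both strips: knobs pass over it, heads under the strips (undersides 122 mm above the table)
- caddy_handle (a point): grip point of the caddy's wooden handle, an upright blade 34 mm along x, 12 mm along y (pinch it along y), top 115 mm above the table; the point is 85 mm above the table, at (75, -115) mm from rail_mid in x, y
- tray_place (a point): point on the deck, 22 mm above the table, where the drip tray's origin belongs, axes parallel (same axes as rail_mid; it is at x = 8 mm from it). At x = -37 mm from here a strip 14 mm high along the deck stops the tray: pushed fully in, the tray's origin is 2 mm on the -x side of this point
- tray: grey plastic drip tray, open box 70 mm (x) by 200 mm (y), 16 mm high, 0.15 kg; origin at the centre of its underside, z up. Held by an upright tab on its front (+x) side: x 35 to 75 mm, 10 mm thick along y (at y = 0), up to 95 mm above the underside; a good grip is x = 60, y = 0, z = 75 mm
- runner: fixed base of the caddy with a white shelf board; origin on the table under the caddy's middle when home, axes as rail_mid. Board: x -75 to 75, y 20 to 220 mm, 200 to 216 mm above the table, with a box on it up to 269 mm; end panel at y 206 to 220 mm, thin posts at x = +-69, y = 30 mm
- brush0: wooden palm brush standing on the table (may be absent), 110 mm tall, 0.14 kg; origin at the centre of its underside, z up to the knob. Weighted head: diameter 52 mm, height 0 to 40 mm; waist: diameter 20, 40 to 72 mm; knob: diameter 42, 72 to 110 mm. Hung in the rail, the knob sits on the strips and the origin is 72 mm below their top
- brush1: wooden palm brush standing on the table (may be absent), 110 mm tall, 0.14 kg; origin at the centre of its underside, z up to the knob. Weighted head: diameter 52 mm, height 0 to 40 mm; waist: diameter 20, 40 to 72 mm; knob: diameter 42, 72 to 110 mm. Hung in the rail, the knob sits on the strips and the origin is 72 mm below their top
- brush2: wooden palm brush standing on the table (may be absent), 110 mm tall, 0.14 kg; origin at the centre of its underside, z up to the knob. Weighted head: diameter 52 mm, height 0 to 40 mm; waist: diameter 20, 40 to 72 mm; knob: diameter 42, 72 to 110 mm. Hung in the rail, the knob sits on the strips and the origin is 72 mm below their top
- brush3: wooden palm brush standing on the table (may be absent), 110 mm tall, 0.14 kg; origin at the centre of its underside, z up to the knob. Weighted head: diameter 52 mm, height 0 to 40 mm; waist: diameter 20, 40 to 72 mm; knob: diameter 42, 72 to 110 mm. Hung in the rail, the knob sits on the strips and the origin is 72 mm below their top
- jar: glass jar with a wooden lid, diameter 70 mm, 95 mm high; origin at the centre of its underside; not part of the job, leave alone
- soap: white soap bottle, diameter 64 mm, 170 mm high; origin at the centre of its underside; not part of the job, leave alone
- spray: amber spray bottle, diameter 64 mm, 181 mm high; origin at the centre of its underside; not part of the job, leave alone
Not all that is in view belongs to the job. Leave any orange look-alike of the brush3 alone. What is shaped like the tray but turquoise is not meant.

How it is judged:
By the outcome, as a careful person would: the job done as asked, in the order asked, and still so for the second after the job is handed in, with the robot touching nothing.
Of brush0, brush1, brush2, brush3 only 2 to 4 are there at a start; the rules pass over those that are not, and their reading is None.
At some moment in a run one of brush0, brush1, brush2, brush3, tray may be knocked a few centimetres aside while the robot is not near it.
It also fails if it takes over 210 s, if anything falls off the work surface, if the arm or the gripper's body presses on something with over 40 N, if the wrist force passes 120 N, or if a joint passes its speed limit or range.

ROBOT

A 6-joint arm with a two-finger parallel gripper is mounted at the origin on the work surface. World frame = base frame: x ahead of the robot, y to its left, z up, the work surface at z = 0. Lengths are in m, angles in rad, forces in N, time in s.
With the tool pointing down it reaches from about 0.3 to 0.875 m from the base axis. Payload 6.4 kg.
Tool frame: the origin (TCP) lies on the centre line of the jaws, within the pads' length; the fingertips stand 8 mm ahead of it and the grasp point (between the pads) lies 11 mm behind it; z points along the fingers, y is the line along which they close (so a half turn about z gives the same grasp; the last joint's range is limited). The gripper opens to 85 mm and grips with 20 to 120 N. Pads are 22 mm wide; open, the fingers measure 114 mm over their backs; the gripper's body (76 mm by 85 mm) begins 54 mm behind the grasp point. The pads swing forward as they close: fully open they stand 13 mm farther back than shut.
Start: joints at [1.082, 0.181, 1.607, -0, 1.354, -0.206], TCP at [0.16, 0.552, 0.239] pointing down, gripper open.
Joint ranges: [-2.99, 2.99], [-0.89, 2.07], [0.3, 2.58], [-1.14, 4.28], [0, 2.63], [-3.12, 3.12]. Speed limits (rad/s): [2.57, 2.57, 3.01, 3.14, 3.14, 3.14].

INTERFACE

Orientations are given as a unit quaternion [w, x, y, z].
In Python, from bench import ctrl gives the robot as it stands.
- The arm moves only by the shell command python3 -m handwheel 'ROWS' [OPENING]. ROWS is JSON, a list that holds one entry, the list of rows, each a list of 4 numbers: the shift along the tool's x, y, z each as a share of 20 cm, from -1 to 1, then the turn about the tool's z as a share of 1.5 rad, from -1 to 1. In form: [[[x, y, z, twist], ...]]. A call has 1 to 10 rows; each row is the pose to reach, as a shift and turn from the pose commanded when the call began, along the tool's axes at that moment; what a row does not reach only later rows make up. A row lasts 1/8 s, in which the tool goes at most 62.5 mm and 10.7 degrees, less where a joint would pass 70% of its speed; a pose out of reach is approached as far as the arm can. A call with a number of a shift or a turn outside -1 to 1 is refused whole. A call with a gripper value outside its range is refused whole. OPENING is the finger opening in mm, from 0 to 85.4, set as the call begins (- or left out, the last holds). The fingers move at their own pace and stop on an object; the grip force is fixed at half the most. Time passes only in rows, so rows that repeat a pose let the fingers close. It gives the time, the measured TCP pose, the force, the opening and the grip force at its end, in the units of the state.
- ctrl.get_obs(): the state, without advancing time (a new reading comes with each control period).
- ctrl.camera(name): name is "side" or "top"; returns a dict with "color" (480x640x3 uint8, red, green, blue), "range_z" (480x640 float32, m along the optical axis (not along the pixel's ray), 0 where there is no reading), "K" (3x3 intrinsics, pixels), "pose" (4x4, takes a point from camera to world coordinates). Camera axes: x right, y down, z forward; pixel columns grow to the right and rows downward; lengths in m; the calibration is good to about 2 mm. A picture is of the moment at which its call begins.
- ctrl.hand_in(): hands the job in; it is judged then, once.
The state is a dict: "time_s": time; "q": joint angles; "dq": joint speeds; "joint_efforts": joint torques, N m; "eef_pos": TCP position; "eef_rot": TCP orientation; "wrist_force": force on the tool from outside, world axes, zero at the start; "torque": the same for the moment, N m; "opening": opening from 0.0 (shut) to 1.0 (fully open); "grasp_force": force on a finger pad.
Only numpy, scipy, OpenCV 4.12 (cv2) and the standard library are available. Lean on these libraries where they do the work, as an engineer would, in place of code of your own. Each camera call takes 0.05 s, during which the arm holds its last target. There are 200 camera calls.

## Working session

There is one attempt and no reset: what is moved stays moved. The work goes in short steps, Python scripts to look and compute and a shell command to move; the robot and the scene stay as the last step left them, time stands still between calls to the robot, and variables do not carry over. Pictures are saved under pics/ and viewed, at most 14 in all, crops included, and the job is handed in when it is done.

```bash
ls; mkdir -p pics
cat > h.py <<'E'
import numpy as np, cv2
from bench import ctrl
def snap(n):
    c=ctrl.camera(n); np.savez(f'{n}.npz',**c); return c
def pts(c):
    K,T,z=c['K'],c['pose'],c['range_z']
    v,u=np.mgrid[0:480,0:640]
    P=np.stack([(u-K[0,2])/K[0,0]*z,(v-K[1,2])/K[1,1]*z,z,np.ones_like(z)],-1)@T.T
    P=P[...,:3]; P[z==0]=np.nan; return P
E
python3 - <<'E'
from h import *
for n in('side','top'):
    c=snap(n); cv2.imwrite(f'pics/{n}0.png',c['color'][...,::-1]); print(n,c['K'][0],c['K'][1],c['pose'].round(3).tolist())
o=ctrl.get_obs(); print(o)
E
```

```text
pics
side [530.34473454   0.         323.85095919] [  0.         530.34473454 243.36501133] [[0.978, -0.128, 0.165, 0.28], [-0.208, -0.523, 0.826, -1.106], [-0.019, -0.842, -0.538, 0.849], [0.0, 0.0, 0.0, 1.0]]
top [448.23518145   0.         319.04549514] [  0.         448.23518145 241.36794281] [[0.02, -0.98, 0.197, 0.325], [-1.0, -0.02, 0.005, 0.018], [-0.001, -0.197, -0.98, 1.091], [0.0, 0.0, 0.0, 1.0]]
{'time_s': 0.1, 'q': array([ 1.08170398e+00,  1.81469741e-01,  1.60791230e+00,  3.82373938e-05,
        1.35384554e+00, -2.06309769e-01]), 'dq': array([-0.00126985, -0.00017898, -0.00142348, -0.00165184, -0.00232511,
        0.00046811]), 'joint_efforts': array([-2.17869674e-04, -4.45876658e+01, -3.52242172e+01, -2.19743761e-04,
        4.23351856e-03, -3.20490983e-05]), 'eef_pos': array([0.16017985, 0.55172034, 0.2384705 ]), 'eef_rot': array([-2.96090297e-04,  1.40924698e-01,  9.90019980e-01, -7.62184343e-04]), 'wrist_force': array([-1.06852731, -0.9651219 ,  0.15106904]), 'torque': array([-0.03460513, -0.0294105 , -0.01633867]), 'grasp_force': 0.0, 'opening': 0.997786706726003}
```

View pics/side0.png

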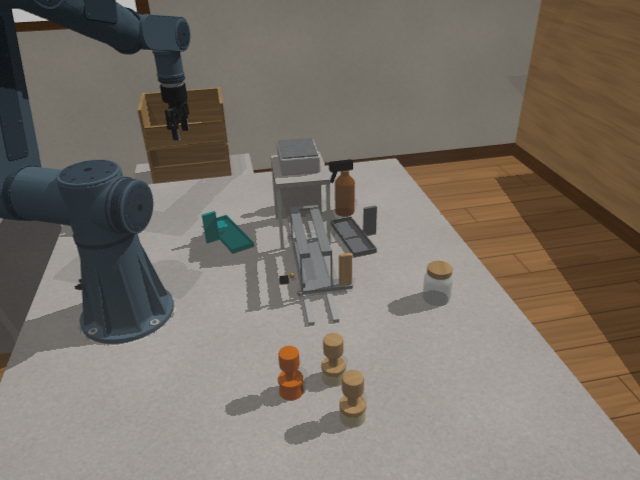

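View pics/top0.png

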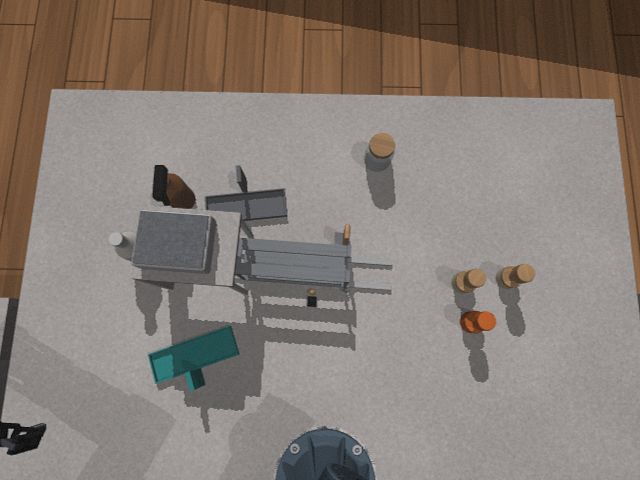

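The side view shows the caddy (about 310,250) with its wooden handle (345,268), the grey tray (353,236) with its tab (370,220), and two wooden brushes (333,358) and (352,397). The top view shows the same brushes at (470,281) and (517,276), the tray at (247,205), the handle at (347,234) and the jar at (381,150).

Candidates: the brushes at top (470,281) and (517,276) are natural wood, so they are meant; (478,321) is the orange look-alike. The tray at (247,205) is grey, so it is meant; (195,355) is turquoise and is not.

```bash
cat > m.py <<'E'
from h import *
import sys
def load(n): return dict(np.load(f'{n}.npz'))
if __name__=='__main__':
    for n in('top','side'):
        c=load(n);P=pts(c);hsv=cv2.cvtColor(c['color'],cv2.COLOR_RGB2HSV);H,S,V=[hsv[...,i].astype(int) for i in range(3)]
        reg=(P[...,0]>.15)&(P[...,0]<.85)&(np.abs(P[...,1])<.65)&(P[...,2]>.015)
        wood=reg&(H>8)&(H<25)&(S>70)
        orange=reg&(H<=8)&(S>180)
        for nm,m in(('wood',wood),('orange',orange)):
            k,l,st,ce=cv2.connectedComponentsWithStats(m.astype(np.uint8))
            for i in range(1,k):
                if st[i,4]<25: continue
                Q=P[l==i]; zt=np.nanpercentile(Q[:,2],97); T=Q[Q[:,2]>zt-.008]
                print(n,nm,ce[i].round(),st[i,4],'ztop',zt.round(4),'topmean',T.mean(0).round(4),'ext',T.min(0).round(3),T.max(0).round(3))
        # grey objects
    c=load('top');P=pts(c)
    for lo,hi in((.118,.142),):
        m=(P[...,2]>lo)&(P[...,2]<hi)&(P[...,0]>.3)&(P[...,0]<.6)&(P[...,1]>-.1)&(P[...,1]<.25)
        Q=P[m][:,:2]; r=cv2.minAreaRect((Q*1000).astype(np.float32)); print('rail',m.sum(),r,cv2.boxPoints(r).round(1).tolist(),np.median(P[m][:,2]))
    m=(P[...,2]>.196)&(P[...,2]<.24)&(P[...,1]>.1)&(P[...,0]>.3); Q=P[m][:,:2]; r=cv2.minAreaRect((Q*1000).astype(np.float32)); print('board',m.sum(),cv2.boxPoints(r).round(1).tolist())
    # tray: region by pixel
    m=np.zeros((480,640),bool); m[160:222,203:292]=1
    m&=(P[...,2]>.004)&(P[...,2]<.03)&(P[...,0]>.40)&(c['color'].max(-1)<110)
    Q=P[m][:,:2]; r=cv2.minAreaRect((Q*1000).astype(np.float32)); print('tray',m.sum(),cv2.boxPoints(r).round(1).tolist())
    m=np.zeros((480,640),bool); m[160:222,203:292]=1; m&=(P[...,2]>.05)&(P[...,2]<.12)
    T=P[m]; print('tab',m.sum(),T.mean(0),T.min(0),T.max(0))
    for n,b in(('top',(130,100,420,360)),('side',(180,180,400,340))):
        im=load(n)['color'][b[1]:b[3],b[0]:b[2],::-1]; 
        cv2.imwrite(f'pics/{n}crop.png',cv2.resize(im,None,fx=2.2,fy=2.2,interpolation=cv2.INTER_CUBIC))
E
python3 m.py
```

```text
top wood [382. 145.] 500 ztop 0.0984 topmean [ 0.7625 -0.1209  0.0948] ext [ 0.732 -0.15   0.091] [ 0.794 -0.093  0.101]
top wood [178. 192.] 640 ztop 0.1499 topmean [0.6418 0.3579 0.1525] ext [0.612 0.355 0.142] [0.659 0.361 0.161]
top wood [346. 234.] 101 ztop 0.1169 topmean [ 0.5465 -0.0385  0.1141] ext [ 0.53  -0.043  0.111] [ 0.561 -0.034  0.118]
top wood [517. 275.] 594 ztop 0.1126 topmean [ 0.4623 -0.4319  0.1097] ext [ 0.443 -0.452  0.105] [ 0.482 -0.414  0.115]
top wood [470. 280.] 529 ztop 0.1127 topmean [ 0.4491 -0.324   0.1096] ext [ 0.43  -0.344  0.105] [ 0.468 -0.306  0.115]
top wood [479. 321.] 577 ztop 0.1126 topmean [ 0.3558 -0.3406  0.1098] ext [ 0.336 -0.363  0.105] [ 0.374 -0.322  0.115]
side wood [344. 192.] 710 ztop 0.1463 topmean [0.6427 0.3596 0.147 ] ext [0.632 0.35  0.138] [0.656 0.367 0.159]
side wood [345. 268.] 369 ztop 0.1149 topmean [ 0.5457 -0.0426  0.1123] ext [ 0.529 -0.049  0.107] [ 0.561 -0.033  0.118]
side wood [439. 270.] 368 ztop 0.0978 topmean [ 0.7619 -0.1253  0.0947] ext [ 0.734 -0.154  0.09 ] [ 0.793 -0.089  0.1  ]
side wood [344. 376.] 1799
[... 212 characters left out ...]
0.115]
rail 2785 ((476.812255859375, 77.61536407470703), (246.31639099121094, 145.70205688476562), 86.78380584716797) [[397.20001220703125, -41.29999923706055], [542.5999755859375, -49.400001525878906], [556.5, 196.5], [411.0, 204.6999969482422]] 0.12997779007720334
board 3255 [[408.8999938964844, 189.0], [559.2000122070312, 180.89999389648438], [570.0999755859375, 381.0], [419.79998779296875, 389.1000061035156]]
tray 785 [[568.2000122070312, 113.69999694824219], [667.5999755859375, 87.4000015258789], [721.7000122070312, 292.1000061035156], [622.4000244140625, 318.29998779296875]]
tab 141 [0.68101669 0.21263217 0.0834134 ] [0.66323112 0.20700774 0.0504397 ] [0.70567367 0.22165053 0.09803617]
```

View pics/topcrop.png

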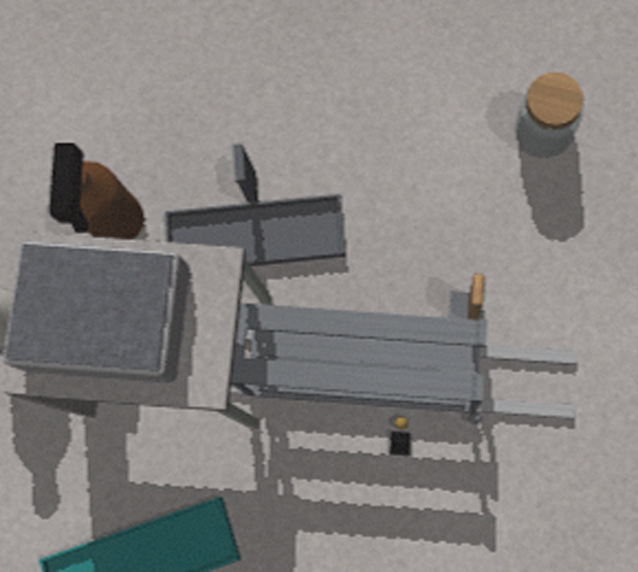

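The enlarged crop confirms it: the grey tray lies at crop (255,232) with its tab at (245,170). The caddy is partly out already, with the handle at (477,292). Next I refine the tab, tray, rail and each brush from both views.

```bash
cat > m2.py <<'E'
from m import *
def rect(Q):
    r=cv2.minAreaRect((Q[:,:2]*1000).astype(np.float32)); return np.round(r[0],1),np.round(r[1],1),round(r[2],1)
if __name__=='__main__':
    for n in('top','side'):
        c=load(n);P=pts(c); X,Y,Z=np.moveaxis(P,-1,0); g=c['color'].astype(int); sat=g.max(-1)-g.min(-1)
        b=(X>.6)&(X<.75)&(Y>.13)&(Y<.3)
        t=b&(Z>.05)&(Z<.105)&(sat<40); print(n,'tab all',t.sum(),rect(P[t]),'ztop',np.nanpercentile(Z[t],97))
        t2=t&(Z>.085); print(n,'tab upper',t2.sum(),P[t2].mean(0).round(4),rect(P[t2]))
        b=(X>.5)&(X<.68)&(Y>.07)&(Y<.33)&(g.max(-1)<115)&(Z>.011)&(Z<.03)&(sat<40)
        k,l,st,ce=cv2.connectedComponentsWithStats(b.astype(np.uint8)); i=1+np.argmax(st[1:,4]); print(n,'rim',b.sum(),st[i],ce[i],rect(P[b]), P[b][:,0].min(),P[b][:,0].max())
        r=(Z>.122)&(Z<.134)&(X>.42)&(X<.54)&(sat<40)
        print(n,'rail z',np.median(Z[r]))
        for y0 in np.arange(-.05,.2,.03):
            s=r&(Y>y0)&(Y<y0+.01); x=np.sort(X[s]); 
            if len(x)<4: continue
            d=np.diff(x); j=d.argmax(); print('  y',round(y0+.005,3),'x',x[0].round(4),x[j].round(4),x[j+1].round(4),x[-1].round(4))
        print('  ymin',np.nanmin(Y[(Z>.124)&(Z<.145)&(X>.42)&(X<.52)]))
E
python3 m2.py
```

```text
top tab all 141 (array([684.2, 214.3]), array([42.2, 10.6]), 6.6) ztop 0.09695362550479274
top tab upper 85 [0.683  0.2139 0.0937] (array([684.4, 214.7]), array([41.7, 10.3]), 7.3)
top rim 352 [205 186  80  24 166] [240.18674699 193.87349398] (array([583.7, 200.7]), array([187.9, 199. ]), 8.9) 0.5005155116436804 0.6775517179288267
top rail z 0.12983600148009455
  y -0.045 x 0.4314 0.4545 0.486 0.5116
  y -0.015 x 0.4328 0.4568 0.4876 0.5116
  y 0.015 x 0.4345 0.4582 0.4896 0.5131
  y 0.045 x 0.4359 0.4598 0.491 0.5151
  y 0.075 x 0.4374 0.4616 0.4926 0.5169
  y 0.105 x 0.4393 0.4631 0.4945 0.5184
  y 0.135 x 0.4407 0.4651 0.496 0.5202
  y 0.165 x 0.4425 0.4664 0.4976 0.5216
  y 0.195 x 0.4441 0.5162 0.5187 0.5232
  ymin -0.046765609758216156
side tab all 200 (array([684. , 211.8]), array([44.8, 20.5]), 3.4) ztop 0.09527501257057504
side tab upper 64 [0.6829 0.2132 0.0912] (array([684.1, 213.4]), array([42.7, 17.3]), 3.4)
side rim 268 [331 216  46  39 228] [355.13596491 235.0877193 ] (array([591.1, 211. ]), array([232.1, 177.6]), 88.5) 0.5014548417358156 0.6799186505098631
side rail z 0.12983893735741303
  y -0.045 x 0.4303 0.4548 0.486 0.5097
  y -0.015 x 0.4315 0.4545 0.4874 0.5115
  y 0.015 x 0.4347 0.4584 0.4883 0.5124
  y 0.045 x 0.4368 0.4582 0.49 0.5135
  y 0.075 x 0.4366 0.4615 0.492 0.5152
  y 0.105 x 0.4381 0.4625 0.4934 0.5177
  y 0.135 x 0.4409 0.4636 0.496 0.5186
  y 0.165 x 0.4424 0.4623 0.4958 0.5199
  y 0.195 x 0.4443 0.448 0.4509 0.5221
  ymin -0.05046378675717911
```

```bash
cat > g.py <<'E'
# g.py x y z [closing-line angle deg]; in mm -> row shares from the present pose
import sys
from h import *
from scipy.spatial.transform import Rotation as Ro
o=ctrl.get_obs(); q=o['eef_rot']; R=Ro.from_quat([q[1],q[2],q[3],q[0]]).as_matrix()
a=np.degrees(np.arctan2(R[1,1],R[0,1]))
print('t',round(o['time_s'],2),'pos',(o['eef_pos']*1000).round(1),'closing',round(a,2),'tilt z',R[:,2].round(3),'F',o['wrist_force'].round(1),'op',round(o['opening']*85.4,1),'gf',o['grasp_force'])
for w in sys.argv[1:]:
    v=[float(s) for s in w.split(',')]
    d=R.T@(np.array(v[:3])-o['eef_pos']*1000)/200
    t=0
    if len(v)>3: t=-((v[3]-a+90)%180-90)*np.pi/180/1.5
    print(w,'->',d.round(4),'twist',round(t,4))
E
python3 g.py 160,552,380 280,380,380 330,230,380 540,-40,300,86.8
```

```text
t 0.1 pos [160.2 551.7 238.5] closing 73.8 tilt z [-0.001 -0.001 -1.   ] F [-1.1 -1.   0.2] op 85.2 gf 0.0
160,552,380 -> [ 0.0015 -0.     -0.7076] twist 0
280,380,380 -> [-0.8146 -0.6585 -0.7069] twist 0
330,230,380 -> [-1.264  -1.3089 -0.706 ] twist 0
540,-40,300,86.8 -> [-2.6491 -2.3117 -0.305 ] twist -0.1513
```

```bash
python3 -m handwheel '[[[0,0,-0.35,0],[0,0,-0.7,0],[-0.2,-0.16,-0.7,0],[-0.4,-0.33,-0.7,-0.1],[-0.6,-0.5,-0.7,-0.15],[-0.8,-0.66,-0.7,-0.15],[-0.85,-0.85,-0.7,-0.15],[-0.9,-1,-0.7,-0.15],[-0.9,-1,-0.7,-0.15]]]'; python3 g.py 545,-40,300,86.8 545,-40,200,86.8
```

```text
time_s: 1.23
eef_pos: [0.2776, 0.3085, 0.3792]
eef_rot: [0.0, 0.03, 1.0, -0.0]
wrist_force: [-0.2, 0.2, -1.0]
opening: 0.999
grasp_force: 0.0
t 1.23 pos [277.6 308.5 379.2] closing 86.53 tilt z [ 0. -0. -1.] F [-0.2  0.2 -1. ] op 85.3 gf 0.0
545,-40,300,86.8 -> [-1.4399 -1.6583  0.3967] twist -0.0031
545,-40,200,86.8 -> [-1.4398 -1.6583  0.8967] twist -0.0031
```

```bash
python3 -m handwheel '[[[-0.1,-0.3,0,0],[-0.3,-0.6,0,0],[-0.5,-0.9,0,0],[-0.7,-1,0,0],[-0.72,-1,0,0]]]'; python3 -m handwheel '[[[-0.3,-0.3,0,0],[-0.6,-0.6,0.2,0],[-0.72,-0.66,0.6,0],[-0.72,-0.66,0.9,0],[-0.72,-0.66,0.9,0],[-0.72,-0.66,0.9,0]]]'; python3 g.py 545.5,-40.5,150,86.8 545.5,-40.5,84,86.8
```

```text
time_s: 1.85
eef_pos: [0.4118, 0.0997, 0.3784]
eef_rot: [-0.001, 0.031, 1.0, -0.0]
wrist_force: [-0.4, 0.0, -0.7]
opening: 1.001
grasp_force: 0.0
time_s: 2.6
eef_pos: [0.5432, -0.0365, 0.1946]
eef_rot: [-0.005, 0.029, 1.0, 0.001]
wrist_force: [-1.3, -0.1, 0.5]
opening: 1.0
grasp_force: 0.0
t 2.6 pos [543.2 -36.5 194.6] closing 86.71 tilt z [-0.01   0.003 -1.   ] F [-1.3 -0.1  0.5] op 85.4 gf 0.0
545.5,-40.5,150,86.8 -> [-0.0146 -0.02    0.2226] twist -0.0011
545.5,-40.5,84,86.8 -> [-0.0178 -0.0208  0.5526] twist -0.0011
```

```bash
python3 -m handwheel '[[[0,0,0.1,0],[0,0,0.1,0],[0,0,0.1,0]]]'; python3 g.py 545.5,-40.5,130,86.8 545.5,-40.5,84,86.8
```

```text
time_s: 2.98
eef_pos: [0.5468, -0.0376, 0.1816]
eef_rot: [0.001, 0.028, 1.0, -0.0]
wrist_force: [0.4, 0.3, -0.4]
opening: 1.005
grasp_force: 0.0
t 2.98 pos [546.8 -37.6 181.6] closing 86.75 tilt z [ 0.003 -0.001 -1.   ] F [ 0.4  0.3 -0.4] op 85.8 gf 0.0
545.5,-40.5,130,86.8 -> [ 0.0064 -0.0147  0.2581] twist -0.0006
545.5,-40.5,84,86.8 -> [ 0.007  -0.0146  0.4881] twist -0.0006
```

```bash
python3 -m handwheel '[[[0,-0.015,0.1,0],[0,-0.015,0.25,0],[0,-0.015,0.4,0],[0,-0.015,0.49,0],[0,-0.015,0.49,0],[0,-0.015,0.49,0]]]'; python3 -m handwheel '[[[0,0,0,0],[0,0,0,0],[0,0,0,0],[0,0,0,0],[0,0,0,0],[0,0,0,0]]]' 0; python3 g.py
```

```text
time_s: 3.72
eef_pos: [0.5467, -0.0414, 0.0827]
eef_rot: [0.001, 0.029, 1.0, -0.0]
wrist_force: [0.2, 0.7, 0.9]
opening: 1.0
grasp_force: 0.0
time_s: 4.47
eef_pos: [0.5457, -0.041, 0.0816]
eef_rot: [0.0, 0.029, 1.0, 0.0]
wrist_force: [-1.7, 1.8, 3.8]
opening: 0.128
grasp_force: 59.2
t 4.47 pos [545.7 -41.   81.6] closing 86.7 tilt z [ 0.  0. -1.] F [-1.7  1.8  3.8] op 10.9 gf 59.15412962436676
```

```bash
python3 -m handwheel '[[[0,-0.04,0,0],[0,-0.1,0,0],[0,-0.16,0,0],[0,-0.22,0,0],[0,-0.28,0,0],[0,-0.34,0,0],[0,-0.39,0,0],[0,-0.4,0,0],[0,-0.4,0,0]]]'; python3 -m handwheel '[[[0,-0.015,0,0],[0,-0.03,0,0],[0,-0.03,0,0],[0,-0.03,0,0]]]'; python3 g.py
```

```text
time_s: 5.6
eef_pos: [0.5414, -0.1214, 0.0816]
eef_rot: [0.0, 0.029, 1.0, -0.0]
wrist_force: [-0.2, 2.2, 4.3]
opening: 0.133
grasp_force: 59.7
time_s: 6.1
eef_pos: [0.5413, -0.1215, 0.0815]
eef_rot: [0.0, 0.028, 1.0, 0.004]
wrist_force: [4.1, 27.8, 10.6]
opening: 0.133
grasp_force: 60.6
t 6.1 pos [ 541.3 -121.5   81.5] closing 86.74 tilt z [ 0.001  0.008 -1.   ] F [ 4.1 27.8 10.6] op 11.3 gf 60.582935214042664
```

```bash
python3 -m handwheel '[[[0,0.028,0,0],[0,0.028,0,0],[0,0.028,0,0]]]'; python3 -m handwheel '[[[0,0,0,0],[0,0,0,0],[0,0,0,0]]]' 60;python3 -m handwheel '[[[0,0,-0.2,0],[0,0,-0.5,0],[0,0,-0.8,0],[0,0,-1,0],[0,0,-1,0]]]' 50; python3 -m handwheel '[[[0,0.2,0,0],[0,0.5,0,0],[0,0.8,0,0],[0,0.9,0,0]]]' 50
python3 - <<'E'
from h import *
for n in('side','top'): c=snap(n); cv2.imwrite(f'pics/{n}1.png',c['color'][...,::-1])
E
python3 m.py; sed -i 's/(Z<.134)&(X>.42)&(X<.54)/(Z<.134)\&(X>.41)\&(X<.54)/; s/arange(-.05,.2/arange(-.13,.11/' m2.py; python3 m2.py; python3 g.py
```

```text
time_s: 6.48
eef_pos: [0.5413, -0.1214, 0.0816]
eef_rot: [0.0, 0.029, 1.0, 0.0]
wrist_force: [0.6, 4.8, 6.5]
opening: 0.134
grasp_force: 60.8
time_s: 6.85
eef_pos: [0.5407, -0.1217, 0.0809]
eef_rot: [-0.0, 0.029, 1.0, 0.0]
wrist_force: [0.5, 0.9, -0.1]
opening: 0.701
grasp_force: 0.0
time_s: 7.48
eef_pos: [0.5429, -0.1225, 0.2857]
eef_rot: [0.004, 0.029, 1.0, -0.002]
wrist_force: [0.3, -0.5, -0.2]
opening: 0.586
grasp_force: 0.0
time_s: 7.98
eef_pos: [0.5505, 0.0612, 0.2798]
eef_rot: [-0.001, 0.027, 1.0, 0.0]
wrist_force: [0.4, -0.5, -0.7]
opening: 0.583
grasp_force: 0.0
top wood [382. 145.] 498 ztop 0.098 topmean [ 0.7626 -0.1208  0.0947] ext [ 0.733 -0.15   0.09 ] [ 0.794 -0.092  0.1  ]
top wood [178. 192.] 669 ztop 0.1485 topmean [0.641  0.358  0.1511] ext [0.611 0.356 0.141] [0.659 0.361 0.162]
top wood [382. 237.] 130 ztop 0.117 topmean [ 0.5413 -0.1215  0.1142] ext [ 0.526 -0.126  0.109] [ 0.558 -0.117  0.119]
top wood [517. 275.] 591 ztop 0.113 topmean [ 0.4622 -0.4318  0.1098] ext [ 0.443 -0.452  0.105] [ 0.482 -0.413  0.115]
top wood [470. 280.] 532 ztop 0.113 topmean [ 0.44
[... 2713 characters left out ...]
s [550.8  60.  280. ] closing 86.86 tilt z [-0.002  0.    -1.   ] F [-0.7 -0.4  0.3] op 50.3 gf 0.0m.py:27: RuntimeWarning: Mean of empty slice.
  T=P[m]; print('tab',m.sum(),T.mean(0),T.min(0),T.max(0))
  ret = um.true_divide(
Traceback (most recent call last):
  File "m.py", line 27, in <module>
    T=P[m]; print('tab',m.sum(),T.mean(0),T.min(0),T.max(0))
                                          ~~~~~^^^
ValueError: zero-size array to reduction operation minimum which has no identity
  return np.nanmean(a, axis, out=out, keepdims=keepdims)
m2.py:9: RuntimeWarning: Mean of empty slice.
  t2=t&(Z>.085); print(n,'tab upper',t2.sum(),P[t2].mean(0).round(4),rect(P[t2]))
  ret = um.true_divide(
```

View pics/side1.png

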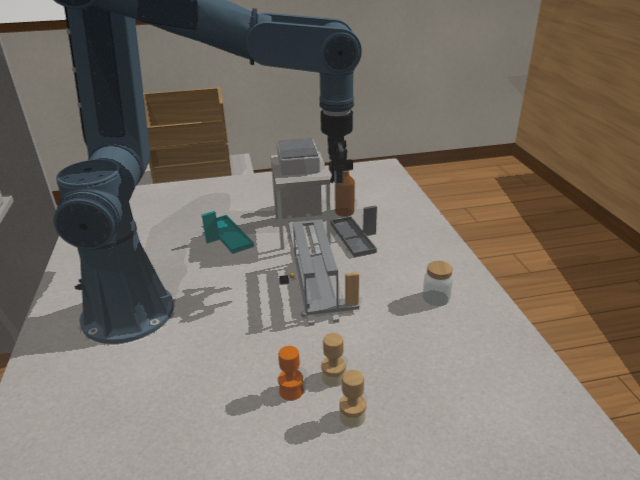

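The side picture shows the caddy fully out with its handle at (352,288). The tray is still at (353,236) with its tab at (370,220), and the brushes stand at (333,358) and (352,397). Next I go for the tray tab.

```bash
python3 g.py 687,214.5,280,96.6 687,214.5,120,96.6
```

```text
t 8.07 pos [550.8  60.  280. ] closing 86.86 tilt z [-0.002  0.    -1.   ] F [-0.7 -0.4  0.3] op 50.3 gf 0.0
687,214.5,280,96.6 -> [-0.6378  0.8085 -0.0011] twist -0.1133
687,214.5,120,96.6 -> [-0.6394  0.8084  0.7988] twist -0.1133
```

```bash
python3 -m handwheel '[[[-0.2,0.2,0,-0.05],[-0.4,0.4,0,-0.113],[-0.6,0.6,0,-0.113],[-0.638,0.808,0,-0.113],[-0.638,0.808,0.2,-0.113],[-0.638,0.808,0.5,-0.113],[-0.638,0.808,0.7,-0.113],[-0.638,0.808,0.7,-0.113],[-0.638,0.808,0.7,-0.113]]]' 55; python3 g.py 687,214.5,66,96.6
```

```text
time_s: 9.2
eef_pos: [0.6895, 0.2112, 0.143]
eef_rot: [0.001, -0.055, 0.998, -0.0]
wrist_force: [0.4, 0.7, 1.0]
opening: 0.644
grasp_force: 0.0
t 9.2 pos [689.5 211.2 143. ] closing 96.33 tilt z [ 0.002  0.    -1.   ] F [0.4 0.7 1. ] op 55.0 gf 0.0
687,214.5,66,96.6 -> [0.0115 0.018  0.3851] twist -0.0031
```

```bash
python3 -m handwheel '[[[0.01,0.015,0.1,0],[0.01,0.015,0.2,0],[0.01,0.015,0.3,0],[0.01,0.015,0.385,0],[0.01,0.015,0.385,0],[0.01,0.015,0.385,0]]]'; python3 -m handwheel '[[[0,0,0,0],[0,0,0,0],[0,0,0,0],[0,0,0,0],[0,0,0,0],[0,0,0,0]]]' 0; python3 g.py
python3 - <<'E'
from h import *
c=snap('side')
E
python3 m2.py 2>/dev/null| grep -A3 side\ tab
```

```text
time_s: 9.95
eef_pos: [0.6862, 0.215, 0.0647]
eef_rot: [0.0, -0.056, 0.998, 0.0]
wrist_force: [0.3, 0.6, -0.0]
opening: 0.644
grasp_force: 0.0
time_s: 10.7
eef_pos: [0.6864, 0.2151, 0.0651]
eef_rot: [0.001, -0.056, 0.998, 0.0]
wrist_force: [0.4, 0.2, 5.4]
opening: 0.108
grasp_force: 59.0
t 10.7 pos [686.4 215.1  65.1] closing 96.4 tilt z [ 0.001  0.    -1.   ] F [0.4 0.2 5.4] op 9.2 gf 58.976712226867676
side tab all 192 (array([683.1, 210.2]), array([60.4, 40.9]), 80.0) ztop 0.10387354119856063
side tab upper 59 [0.6744 0.2078 0.095 ] (array([676.8, 211.6]), array([28.2, 65.4]), 7.4)
side rim 283 [331 217  45  38 229] [355.22707424 235.64628821] (array([594.2, 212.3]), array([221.9, 172.7]), 85.5) 0.5000817239057229 0.6799450284736794
side rail z 0.1299534116051238
  y -0.125 x 0.4272 0.451 0.4809 0.5046
```

```bash
python3 g.py 687,215,165,96.4 660,-9,165,86.8
```

```text
t 10.75 pos [686.4 215.   65.1] closing 96.4 tilt z [ 0.001  0.    -1.   ] F [-0.4  1.3  5.4] op 9.2 gf 58.98076057434082
687,215,165,96.4 -> [-0.0036 -0.0005 -0.4993] twist -0.0
660,-9,165,86.8 -> [ 0.2554 -1.0985 -0.4997] twist 0.1117
```

```bash
python3 -m handwheel '[[[0,0,-0.1,0],[0,0,-0.25,0],[0,0,-0.45,0],[0,-0.1,-0.5,0],[0.05,-0.3,-0.5,0.05],[0.1,-0.5,-0.5,0.11],[0.15,-0.7,-0.5,0.11],[0.25,-0.9,-0.5,0.11],[0.25,-1,-0.5,0.11],[0.25,-1,-0.5,0.11]]]';python3 -m handwheel '[[[0,0,0,0],[0,0,0,0]]]'; python3 g.py 624,-11,165,86.8 624,-11,90,86.8
```

```text
time_s: 12.0
eef_pos: [0.6584, 0.0086, 0.1637]
eef_rot: [-0.0, 0.028, 1.0, 0.0]
wrist_force: [0.0, 0.5, -2.4]
opening: 0.105
grasp_force: 58.6
time_s: 12.25
eef_pos: [0.6585, 0.0119, 0.1641]
eef_rot: [-0.0, 0.026, 1.0, 0.0]
wrist_force: [0.2, 0.1, -1.6]
opening: 0.11
grasp_force: 58.6
t 12.25 pos [658.5  11.9 164.1] closing 87.04 tilt z [-0.  0. -1.] F [ 0.2  0.1 -1.6] op 9.4 gf 58.5559219121933
624,-11,165,86.8 -> [ 0.1661 -0.1235 -0.0047] twist 0.0027
624,-11,90,86.8 -> [ 0.166  -0.1236  0.3703] twist 0.0027
```

```bash
python3 -m handwheel '[[[0.08,-0.06,0,0],[0.166,-0.124,0,0.003],[0.166,-0.124,0.1,0.003],[0.166,-0.124,0.2,0.003],[0.166,-0.124,0.3,0.003],[0.166,-0.124,0.36,0.003],[0.166,-0.124,0.36,0.003],[0.166,-0.124,0.36,0.003]]]'; python3 g.py 612,-10.5,90,86.8
python3 - <<'E'
from h import *
for n in('side','top'): c=snap(n); cv2.imwrite(f'pics/{n}2.png',cv2.resize(c['color'][200:360,230:430] if n=='side' else c['color'][150:340,200:440],None,fx=3,fy=3)[...,::-1])
E
```

```text
time_s: 13.25
eef_pos: [0.6245, -0.0124, 0.0928]
eef_rot: [0.0, 0.029, 1.0, -0.0]
wrist_force: [0.6, -0.3, -1.0]
opening: 0.107
grasp_force: 58.6
t 13.25 pos [624.5 -12.4  92.8] closing 86.69 tilt z [ 0.001 -0.    -1.   ] F [ 0.6 -0.3 -1. ] op 9.1 gf 58.55563044548035
612,-10.5,90,86.8 -> [0.0631 0.0059 0.0138] twist -0.0012
```

View pics/side2.png

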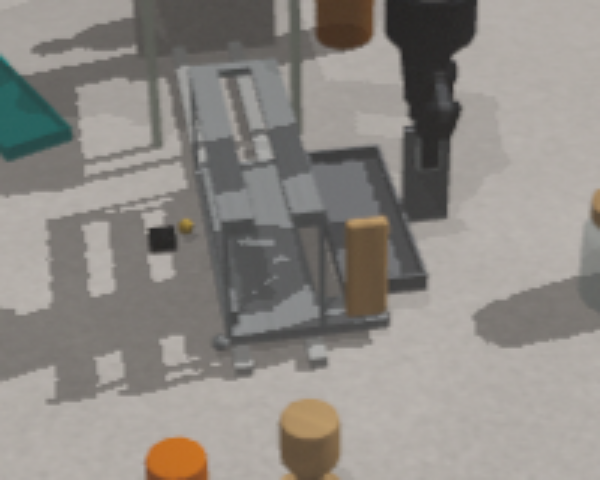

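The crop shows the tray held level just in front of the deck, at crop (370,210), clear of the handle at (366,265). I check its pose from depth.

```bash
cat > t.py <<'E'
from m2 import *
o=ctrl.get_obs(); 
ax=np.array([.9984,-.0558]); ay=np.array([.0558,.9984]); mid=np.array([.4728,-.0025])
for n in('side','top'):
    c=load(n);P=pts(c);g=c['color'].astype(int);sat=g.max(-1)-g.min(-1)
    D=P[...,:2]-mid; u=D@ax*1000; v=D@ay*1000; Z=P[...,2]*1000
    m=(Z>20)&(Z<48)&(sat<35)&(u>44)&(u<125)&(abs(v)<135)&(g.max(-1)<130)
    k,l,st,ce=cv2.connectedComponentsWithStats(m.astype(np.uint8)); i=1+np.argmax(st[1:,4]); m=l==i
    r=cv2.minAreaRect(np.stack([u[m],v[m]],-1).astype(np.float32))
    print(n,m.sum(),'u',np.percentile(u[m],[0,2,98,100]).round(1),'v',np.percentile(v[m],[0,2,98,100]).round(1),'z',np.percentile(Z[m],[2,98]).round(1),r)
E
python3 t.py
```

```text
side 918 u [ 44.1  49.3 123.8 125. ] v [-129.4 -125.2   97.3  101. ] z [21.1 45.2] ((84.517822265625, -14.223739624023438), (80.89450073242188, 230.35342407226562), 0.011777637526392937)
top 325 u [ 59.   60.5 122.6 124.2] v [-125.9 -111.6  -73.7  -70.6] z [20.8 45.3] ((91.87995910644531, -99.18687438964844), (55.20340347290039, 64.71466064453125), 88.10108184814453)
```

```bash
python3 -m handwheel '[[[0.04,0.007,0,0],[0.1,0.007,0,0],[0.16,0.007,0,0],[0.22,0.007,0,0],[0.28,0.007,0,0],[0.34,0.007,0,0],[0.39,0.007,0,0],[0.4,0.007,0,0],[0.4,0.007,0,0],[0.4,0.007,0,0]]]'; python3 g.py 536.0,-6,88,86.8; python3 -m handwheel '[[[0,0,0.01,0],[0,0,0.022,0],[0,0,0.022,0],[0,0,0.022,0]]]'; python3 g.py 536.0,-6,87,86.8
```

```text
time_s: 14.6
eef_pos: [0.5446, -0.0064, 0.0924]
eef_rot: [0.0, 0.029, 1.0, -0.0]
wrist_force: [-0.2, 0.1, -1.6]
opening: 0.112
grasp_force: 58.6
t 14.6 pos [544.6  -6.4  92.4] closing 86.69 tilt z [ 0.001 -0.    -1.   ] F [-0.2  0.1 -1.6] op 9.6 gf 58.59718143939972
536.0,-6,88,86.8 -> [ 0.043  -0.0004  0.0221] twist -0.0013
time_s: 15.1
eef_pos: [0.5441, -0.0063, 0.0878]
eef_rot: [-0.0, 0.029, 1.0, 0.0]
wrist_force: [-0.4, 0.2, -2.1]
opening: 0.112
grasp_force: 58.6
t 15.1 pos [544.1  -6.3  87.8] closing 86.69 tilt z [-0.  0. -1.] F [-0.4  0.2 -2.1] op 9.6 gf 58.59713852405548
536.0,-6,87,86.8 -> [ 0.0407 -0.0007  0.0041] twist -0.0013
```

```bash
python3 -m handwheel '[[[0.015,0,0,0],[0.03,0,0,0],[0.04,0,0,0],[0.04,0,0,0],[0.04,0,0,0]]]'; python3 -m handwheel '[[[0.01,0,0.004,0],[0.015,0,0.004,0],[0.015,0,0.004,0]]]'; python3 g.py
```

```text
time_s: 15.72
eef_pos: [0.5362, -0.0059, 0.088]
eef_rot: [0.0, 0.029, 1.0, -0.0]
wrist_force: [0.0, -0.5, -1.5]
opening: 0.106
grasp_force: 58.6
time_s: 16.1
eef_pos: [0.5351, -0.0059, 0.088]
eef_rot: [0.002, 0.029, 1.0, -0.0]
wrist_force: [5.4, -0.1, -1.5]
opening: 0.113
grasp_force: 58.6
t 16.1 pos [535.1  -5.9  88. ] closing 86.69 tilt z [ 0.005 -0.001 -1.   ] F [ 5.4 -0.1 -1.5] op 9.7 gf 58.56821894645691
```

```bash
python3 -m handwheel '[[[0,0,0.006,0],[0,0,0.008,0],[0,0,0.008,0]]]'; python3 -m handwheel '[[[-0.004,0,0,0],[-0.004,0,0,0],[-0.004,0,0,0]]]' 30;  python3 -m handwheel '[[[0,0,-0.2,0],[0,0,-0.5,0],[0,0,-0.9,0],[-0.2,0,-1,0],[-0.5,0,-1,0],[-0.8,0.2,-1,0],[-1,0.4,-1,0],[-1,0.4,-1,0]]]' 50
python3 - <<'E'
from h import *
for n in('side','top'): c=snap(n); cv2.imwrite(f'pics/{n}3.png',cv2.resize(c['color'][200:360,230:430] if n=='side' else c['color'][190:340,220:420],None,fx=3,fy=3)[...,::-1])
E
python3 - <<'E'
from m2 import *
ax=np.array([.9984,-.0558]); ay=np.array([.0558,.9984]); mid=np.array([.4728,-.0025])
for n in('side','top'):
    c=load(n);P=pts(c);g=c['color'].astype(int);sat=g.max(-1)-g.min(-1)
    D=P[...,:2]-mid; u=D@ax*1000; v=D@ay*1000; Z=P[...,2]*1000
    m=(Z>70)&(Z<120)&(sat<30)&(u>36)&(u<100)&(abs(v)<60)
    print(n,'tab',m.sum(),'u',np.percentile(u[m],[2,98]).round(1),'v',np.percentile(v[m],[2,50,98]).round(1),'z',np.percentile(Z[m],[2,98]).round(1))
    m=(Z>25)&(Z<45)&(u>35)&(u<60)&(abs(v)<112)&(sat<30); print('rim u',np.percentile(u[m],[2,50,98]).round(1),'v',np.percentile(v[m],[0,2,98,100]).round(1))
E
python3 m.py 2>/dev/null| grep wood
```

```text
time_s: 16.48
eef_pos: [0.5355, -0.006, 0.0873]
eef_rot: [0.003, 0.029, 1.0, -0.0]
wrist_force: [6.1, 0.9, 5.5]
opening: 0.108
grasp_force: 59.6
time_s: 16.85
eef_pos: [0.5332, -0.0057, 0.085]
eef_rot: [-0.001, 0.029, 1.0, 0.0]
wrist_force: [0.5, -0.9, -0.8]
opening: 0.352
grasp_force: 0.0
time_s: 17.85
eef_pos: [0.7393, 0.0656, 0.2814]
eef_rot: [-0.002, 0.027, 1.0, 0.0]
wrist_force: [-1.0, 0.7, 0.3]
opening: 0.589
grasp_force: 0.0
side tab 229 u [46.4 80.7] v [-10.7  -5.6   2.9] z [ 71.1 118.3]
rim u [35.3 37.9 53.3] v [-103.2 -101.2   -2.3    1.5]
top tab 71 u [44.3 80.2] v [-6.4 -1.7  3.3] z [111.5 119.6]
rim u [59.7 59.7 59.7] v [-111.7 -111.7 -111.7 -111.7]
top wood [382. 145.] 501 ztop 0.0978 topmean [ 0.7626 -0.1209  0.0946] ext [ 0.733 -0.15   0.09 ] [ 0.793 -0.093  0.1  ]
top wood [178. 191.] 639 ztop 0.1505 topmean [0.6412 0.3582 0.1522] ext [0.613 0.356 0.142] [0.659 0.362 0.16 ]
top wood [382. 237.] 131 ztop 0.117 topmean [ 0.5411 -0.1216  0.1138] ext [ 0.526 -0.126  0.109] [ 0.558 -0.117  0.118]
top wood [517. 275.] 597 ztop 0.1128 topmean [ 0.4621 -0.4319  0.1097] ext [
[... 188 characters left out ...]
84 ztop 0.1125 topmean [ 0.3557 -0.3405  0.1099] ext [ 0.336 -0.361  0.105] [ 0.375 -0.321  0.115]
side wood [344. 192.] 708 ztop 0.1449 topmean [0.6435 0.36   0.1453] ext [0.632 0.35  0.137] [0.656 0.37  0.156]
side wood [439. 270.] 366 ztop 0.0978 topmean [ 0.762  -0.1256  0.0948] ext [ 0.733 -0.154  0.09 ] [ 0.793 -0.092  0.1  ]
side wood [352. 288.] 414 ztop 0.1152 topmean [ 0.5396 -0.1257  0.113 ] ext [ 0.524 -0.133  0.107] [ 0.557 -0.117  0.117]
side wood [344. 376.] 1795 ztop 0.1118 topmean [ 0.4556 -0.3904  0.1095] ext [ 0.429 -0.456  0.104] [ 0.482 -0.305  0.114]
side wood [289. 371.] 979 ztop 0.1117 topmean [ 0.3551 -0.3461  0.1095] ext [ 0.336 -0.365  0.104] [ 0.376 -0.322  0.114]
```

View pics/side3.png

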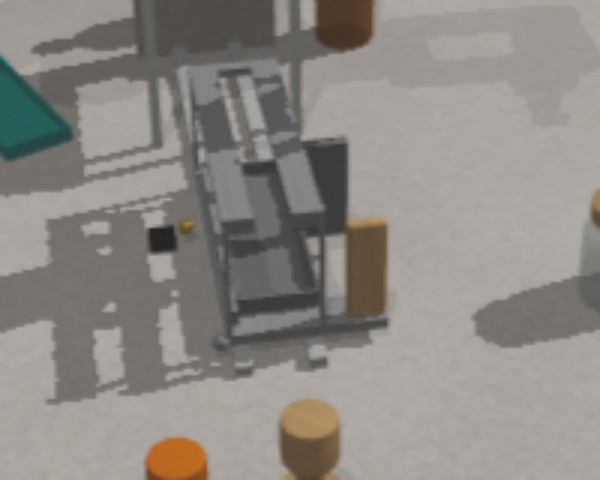

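View pics/top3.png

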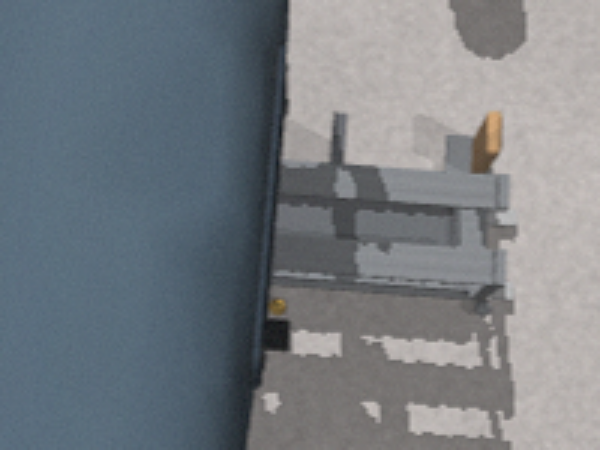

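The side crop shows the tray on the deck, with its tab at crop (325,185) and the tray end at (275,290), inside the posts. The top crop shows the tab at (338,140). The tab's outer end lies about 80 mm and its centre about -2 mm from rail_mid, so the tray is seated against the strip. Next are the brushes, the near one at top (470,281) first.

```bash
python3 g.py 600,-100,280,176.8; python3 -c "
from h import *
print(ctrl.get_obs()['q'].round(2))"
```

```text
t 17.95 pos [737.9  63.1 283.6] closing 86.76 tilt z [-0.003 -0.    -1.   ] F [-0.5 -0.8  0.6] op 50.3 gf 0.0
600,-100,280,176.8 -> [ 0.6424 -0.8532  0.0204] twist 1.0467
[-0.07  0.53  1.07 -0.    1.55 -1.59]
```

```bash
python3 -m handwheel '[[[0.1,-0.15,0,0.12],[0.2,-0.3,0,0.24],[0.3,-0.45,0,0.36],[0.4,-0.6,0,0.48],[0.5,-0.75,0,0.6],[0.6,-0.9,0,0.72],[0.65,-1,0,0.84],[0.7,-1,0,0.96],[0.7,-1,0,1],[0.7,-1,0,1]]]' 65; python3 g.py 449,-325,220,176.8
```

```text
time_s: 19.2
eef_pos: [0.5857, -0.1298, 0.2865]
eef_rot: [0.001, 0.703, 0.711, 0.0]
wrist_force: [-0.1, -0.8, 0.4]
opening: 0.766
grasp_force: 0.0
t 19.2 pos [ 585.7 -129.8  286.5] closing 0.69 tilt z [ 0.001 -0.001 -1.   ] F [-0.1 -0.8  0.4] op 65.4 gf 0.0
449,-325,220,176.8 -> [-0.9674 -0.6957  0.3325] twist 0.0453
```

```bash
python3 -m handwheel '[[[-0.3,-0.2,0,0.045],[-0.6,-0.4,0,0.045],[-0.9,-0.65,0.1,0.045],[-0.967,-0.695,0.33,0.045],[-0.967,-0.695,0.4,0.045],[-0.967,-0.695,0.4,0.045],[-0.967,-0.695,0.4,0.045]]]'; python3 -m handwheel '[[[0,0,0,0],[0,0,0,0]]]'; python3 g.py 449,-325,86,176.8
python3 - <<'E'
from h import *
c=snap('side')
E
python3 m.py 2>/dev/null| grep side.wood
```

```text
time_s: 20.08
eef_pos: [0.451, -0.3243, 0.207]
eef_rot: [0.001, 0.726, 0.688, 0.0]
wrist_force: [0.0, 0.1, 0.8]
opening: 0.759
grasp_force: 0.0
time_s: 20.32
eef_pos: [0.4512, -0.324, 0.2066]
eef_rot: [0.001, 0.726, 0.688, -0.0]
wrist_force: [0.3, 0.7, -0.4]
opening: 0.765
grasp_force: 0.0
t 20.32 pos [ 451.2 -324.   206.6] closing -3.05 tilt z [ 0.001 -0.001 -1.   ] F [ 0.3  0.7 -0.4] op 65.3 gf 0.0
449,-325,86,176.8 -> [-0.0046 -0.0118  0.603 ] twist 0.0018
side wood [439. 270.] 369 ztop 0.0978 topmean [ 0.7616 -0.1256  0.0947] ext [ 0.731 -0.157  0.09 ] [ 0.794 -0.091  0.1  ]
side wood [351. 295.] 131 ztop 0.2091 topmean [ 0.4796 -0.3315  0.2226] ext [ 0.472 -0.342  0.206] [ 0.482 -0.322  0.268]
side wood [344. 376.] 1794 ztop 0.1119 topmean [ 0.4557 -0.3908  0.1096] ext [ 0.429 -0.458  0.104] [ 0.482 -0.307  0.114]
side wood [289. 371.] 980 ztop 0.1121 topmean [ 0.3553 -0.3463  0.1098] ext [ 0.336 -0.366  0.104] [ 0.375 -0.323  0.114]
```

```bash
python3 -m handwheel '[[[-0.005,-0.012,0.15,0],[-0.005,-0.012,0.3,0],[-0.005,-0.012,0.42,0],[-0.005,-0.012,0.52,0],[-0.005,-0.012,0.6,0],[-0.005,-0.012,0.6,0],[-0.005,-0.012,0.6,0]]]'; python3 -m handwheel '[[[0,0,0,0],[0,0,0,0],[0,0,0,0],[0,0,0,0],[0,0,0,0]]]' 0; python3 -m handwheel '[[[0,0,-0.05,0],[0,0,-0.2,0],[0,0,-0.365,0],[0,0,-0.365,0],[0,0,-0.365,0]]]'; python3 g.py 462.5,-187,159,176.8 465.5,-137,159,176.8 475.6,47.4,159,176.8
```

```text
time_s: 21.25
eef_pos: [0.4485, -0.3255, 0.0863]
eef_rot: [0.001, 0.726, 0.688, -0.0]
wrist_force: [-0.3, 0.4, 0.5]
opening: 0.761
grasp_force: 0.0
time_s: 21.88
eef_pos: [0.4488, -0.3258, 0.0867]
eef_rot: [0.001, 0.726, 0.688, 0.0]
wrist_force: [0.8, -0.6, 6.4]
opening: 0.48
grasp_force: 60.0
time_s: 22.5
eef_pos: [0.4474, -0.3245, 0.1575]
eef_rot: [-0.001, 0.726, 0.688, -0.0]
wrist_force: [0.0, -0.3, -2.9]
opening: 0.476
grasp_force: 60.7
t 22.5 pos [ 447.4 -324.5  157.5] closing -3.12 tilt z [-0.001  0.001 -1.   ] F [ 0.  -0.3 -2.9] op 40.7 gf 60.724496841430664
462.5,-187,159,176.8 -> [ 0.6904  0.0379 -0.0068] twist 0.0009
465.5,-137,159,176.8 -> [ 0.9409  0.0392 -0.0065] twist 0.0009
475.6,47.4,159,176.8 -> [ 1.8642  0.0395 -0.0055] twist 0.0009
```

```bash
python3 -m handwheel '[[[0.15,0.03,-0.007,0],[0.3,0.039,-0.007,0],[0.45,0.039,-0.007,0],[0.6,0.039,-0.007,0],[0.69,0.039,-0.007,0],[0.69,0.039,-0.007,0],[0.69,0.039,-0.007,0]]]'; python3 g.py 466,-123,159,176.8 471,-33,159,176.8 475.6,47.4,159,176.8
python3 - <<'E'
from h import *
for n in('side',): c=snap(n); cv2.imwrite(f'pics/{n}4.png',cv2.resize(c['color'][200:400,230:430],None,fx=3,fy=3)[...,::-1])
from m2 import *
ax=np.array([.9984,-.0558]); ay=np.array([.0558,.9984]); mid=np.array([.4728,-.0025])
P=pts(c);D=P[...,:2]-mid; u=D@ax*1000; v=D@ay*1000; Z=P[...,2]*1000
g=c['color'].astype(int); m=(g[...,0]-g[...,2]>35)&(v<-140)&(v>-230)&(abs(u)<45)
for lo in range(70,190,8):
    s=m&(Z>lo)&(Z<lo+8)
    if s.sum()>5: print(lo,s.sum(),'u',u[s].min().round(1),u[s].max().round(1),'v',v[s].min().round(1),v[s].max().round(1))
E
```

```text
time_s: 23.38
eef_pos: [0.4633, -0.1885, 0.1597]
eef_rot: [0.0, 0.726, 0.688, -0.0]
wrist_force: [0.1, -0.7, -1.4]
opening: 0.479
grasp_force: 60.9
t 23.38 pos [ 463.3 -188.5  159.7] closing -3.13 tilt z [-0. -0. -1.] F [ 0.1 -0.7 -1.4] op 40.9 gf 60.86535930633545
466,-123,159,176.8 -> [ 0.3275 -0.0046  0.0035] twist 0.0008
471,-33,159,176.8 -> [ 0.7782 -0.0042  0.0033] twist 0.0008
475.6,47.4,159,176.8 -> [ 1.1809 -0.0032  0.0031] twist 0.0008
102 35 u -23.4 24.3 v -212.7 -193.5
110 205 u -24.5 25.1 v -215.2 -164.2
118 18 u -10.8 6.5 v -202.1 -181.9
126 11 u -10.7 7.2 v -195.7 -188.2
150 43 u -18.1 15.0 v -211.3 -197.0
158 47 u -18.1 15.3 v -210.7 -196.5
166 42 u -18.1 14.9 v -209.1 -196.7
174 70 u -18.6 16.6 v -209.7 -167.9
182 129 u -19.4 17.5 v -208.3 -167.7
```

View pics/side4.png

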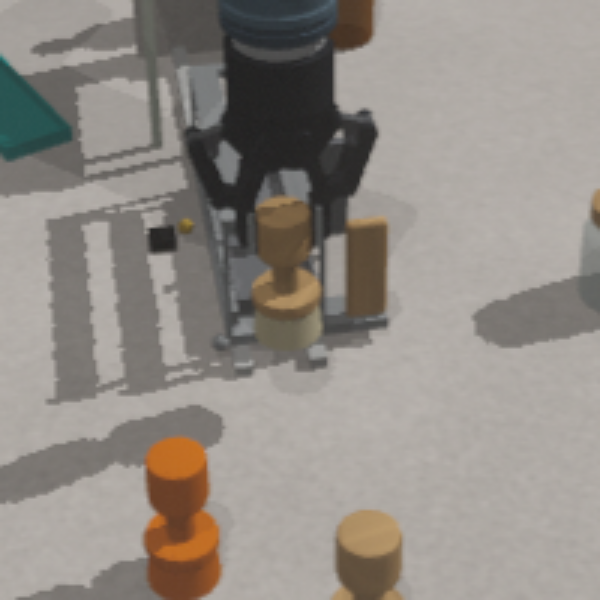

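The crop shows brush A upright in the jaws before the mouth, with its knob at crop (283,230) and its waist at (285,280). It is centred to about 1 mm and sits at the right height to pass the lip, so I slide it in.

```bash
python3 -m handwheel '[[[0.1,-0.004,0.003,0],[0.2,-0.004,0.003,0],[0.3,-0.004,0.003,0],[0.4,-0.004,0.003,0],[0.5,-0.004,0.003,0],[0.6,-0.004,0.003,0],[0.7,-0.004,0.003,0],[0.8,-0.004,0.003,0],[0.8,-0.004,0.003,0]]]'; python3 g.py 475.6,47.4,159,176.8  475.6,47.4,145,176.8
```

```text
time_s: 24.55
eef_pos: [0.4708, -0.0259, 0.1592]
eef_rot: [-0.0, 0.725, 0.689, 0.0]
wrist_force: [0.4, -0.6, -1.4]
opening: 0.473
grasp_force: 60.9
t 24.55 pos [470.8 -25.9 159.2] closing -2.96 tilt z [-0.  0. -1.] F [ 0.4 -0.6 -1.4] op 40.4 gf 60.92077016830444
475.6,47.4,159,176.8 -> [0.3674 0.0048 0.0013] twist 0.0028
475.6,47.4,145,176.8 -> [0.3674 0.0048 0.0713] twist 0.0028
```

```bash
python3 -m handwheel '[[[0.1,0.004,0,0],[0.2,0.005,0,0.003],[0.3,0.005,0,0.003],[0.36,0.005,0,0.003],[0.36,0.005,0.02,0.003],[0.36,0.005,0.05,0.003],[0.36,0.005,0.069,0.003],[0.36,0.005,0.069,0.003],[0.36,0.005,0.069,0.003]]]'; python3 g.py; python3 -m handwheel '[[[0,0,0,0],[0,0,0,0],[0,0,0,0],[0,0,0,0]]]' 65; python3 -m handwheel '[[[0,0,-0.1,0],[0,0,-0.25,0],[0,0,-0.5,0],[-0.3,0,-0.7,0],[-0.6,0,-0.7,0],[-0.9,0,-0.7,0],[-1,0,-0.7,0],[-1,0,-0.7,0]]]'; python3 g.py 462,-432.5,220,176.8
```

```text
time_s: 25.68
eef_pos: [0.4762, 0.0437, 0.1455]
eef_rot: [-0.0, 0.728, 0.686, -0.0]
wrist_force: [1.0, -0.9, -0.9]
opening: 0.476
grasp_force: 60.9
t 25.68 pos [476.2  43.7 145.5] closing -3.41 tilt z [-0. -0. -1.] F [ 1.  -0.9 -0.9] op 40.7 gf 60.92120289802551
time_s: 26.18
eef_pos: [0.4762, 0.044, 0.1456]
eef_rot: [0.0, 0.728, 0.686, 0.0]
wrist_force: [0.2, -0.1, 0.5]
opening: 0.761
grasp_force: 0.0
time_s: 27.18
eef_pos: [0.464, -0.1573, 0.2854]
eef_rot: [-0.0, 0.729, 0.685, -0.0]
wrist_force: [0.7, 0.6, -0.6]
opening: 0.763
grasp_force: 0.0
t 27.18 pos [ 464.  -157.3  285.4] closing -3.57 tilt z [-0.  0. -1.] F [ 0.7  0.6 -0.6] op 65.2 gf 0.0
462,-432.5,220,176.8 -> [-1.3742  0.0756  0.3267] twist -0.0043
```

```bash
python3 -m handwheel '[[[-0.3,0.02,0,0],[-0.6,0.04,0,0],[-0.9,0.06,0,0],[-1,0.075,0,0],[-1,0.075,0,0],[-1,0.075,0,0]]]';python3 g.py 462,-432.5,205,176.8
python3 - <<'E'
from h import *
for n in('side','top'): c=snap(n); cv2.imwrite(f'pics/{n}5.png',cv2.resize(c['color'][190:350,230:430],None,fx=3,fy=3)[...,::-1])
E
python3 m.py 2>/dev/null| grep wood
```

```text
time_s: 27.92
eef_pos: [0.468, -0.3542, 0.2854]
eef_rot: [-0.0, 0.727, 0.687, 0.0]
wrist_force: [-0.6, 0.8, 0.6]
opening: 0.763
grasp_force: 0.0
t 27.93 pos [ 468.  -354.2  285.4] closing -3.28 tilt z [-0.     0.001 -1.   ] F [-0.6  0.8  0.6] op 65.2 gf 0.0
462,-432.5,205,176.8 -> [-0.3929 -0.0075  0.4014] twist -0.0009
top wood [382. 145.] 499 ztop 0.098 topmean [ 0.7626 -0.1209  0.0946] ext [ 0.732 -0.15   0.09 ] [ 0.793 -0.093  0.1  ]
top wood [178. 192.] 649 ztop 0.148 topmean [0.6423 0.3583 0.1503] ext [0.612 0.356 0.142] [0.659 0.362 0.16 ]
top wood [382. 237.] 133 ztop 0.1167 topmean [ 0.5417 -0.1217  0.114 ] ext [ 0.525 -0.126  0.109] [ 0.558 -0.117  0.12 ]
top wood [309. 260.] 356 ztop 0.1713 topmean [0.4742 0.0434 0.1676] ext [0.455 0.024 0.164] [0.495 0.062 0.173]
top wood [501. 263.] 221 ztop 0.111 topmean [ 0.496  -0.4016  0.1088] ext [ 0.485 -0.414  0.104] [ 0.506 -0.393  0.113]
side wood [309. 225.] 129 ztop 0.3838 topmean [ 0.3989 -0.3436  0.3835] ext [ 0.398 -0.355  0.38 ] [ 0.401 -0.338  0.387]
side wood [317. 247.] 51 ztop 0.3383 topmean [ 0.4247 -0.3427  0.3392] ext [ 0.424 -0.345  0.336] [ 0.426 -0.341  0.341]
side wood [439. 269.] 367 ztop 0.0977 topmean [ 0.762  -0.1253  0.0947] ext [ 0.732 -0.155  0.09 ] [ 0.793 -0.092  0.099]
side wood [352. 288.] 414 ztop 0.1151 topmean [ 0.5405 -0.1261  0.1125] ext [ 0.524 -0.136  0.107] [ 0.557 -0.119  0.118]
side wood [289. 371.] 977 ztop 0.1117 topmean [ 0.3551 -0.3463  0.1095] ext [ 0.336 -0.365  0.104] [ 0.375 -0.323  0.114]
side wood [361. 384.] 924 ztop 0.1116 topmean [ 0.4845 -0.4183  0.1095] ext [ 0.465 -0.437  0.104] [ 0.505 -0.395  0.114]
```

View pics/side5.png

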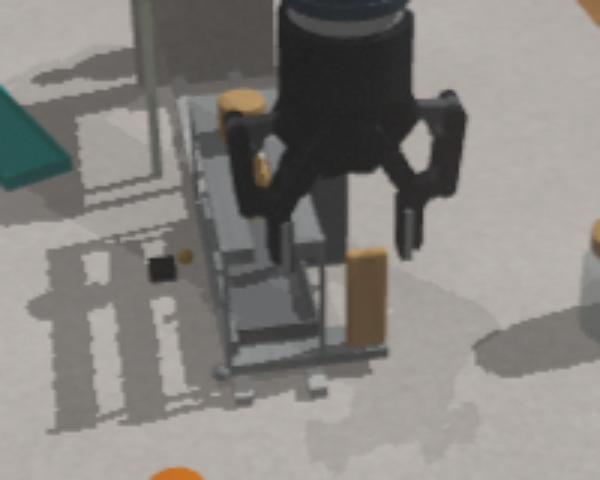

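The crop shows brush A hanging in the rail, with its knob at crop (243,105). The numbers show that brush B has been knocked to about (485,-413) mm and is still upright. I go above it and re-measure.

```bash
python3 g.py 485.3,-413,205,176.8
```

```text
t 28.02 pos [ 468.  -354.4  285.7] closing -3.26 tilt z [ 0.  0. -1.] F [-0.2 -1.3  0.6] op 65.3 gf 0.0
485.3,-413,205,176.8 -> [-0.2879  0.1028  0.4036] twist -0.0007
```

```bash
python3 -m handwheel '[[[-0.15,0.05,0,0],[-0.288,0.103,0,0],[-0.288,0.103,0.2,0],[-0.288,0.103,0.4,0],[-0.288,0.103,0.4,0],[-0.288,0.103,0.4,0]]]' 70
python3 - <<'E'
from h import *
for n in('side','top'): c=snap(n)
E
python3 m.py 2>/dev/null| grep wood; python3 g.py 485.3,-413,86,176.8
```

```text
time_s: 28.78
eef_pos: [0.4856, -0.4149, 0.2075]
eef_rot: [0.001, 0.727, 0.686, -0.0]
wrist_force: [-0.1, 0.1, 0.7]
opening: 0.821
grasp_force: 0.0
top wood [382. 145.] 500 ztop 0.0981 topmean [ 0.7626 -0.1208  0.0946] ext [ 0.732 -0.15   0.09 ] [ 0.793 -0.093  0.1  ]
top wood [178. 192.] 652 ztop 0.1495 topmean [0.6407 0.358  0.1523] ext [0.612 0.356 0.142] [0.66  0.361 0.161]
top wood [382. 237.] 129 ztop 0.1164 topmean [ 0.5418 -0.1216  0.1137] ext [ 0.525 -0.126  0.111] [ 0.558 -0.117  0.118]
top wood [309. 260.] 359 ztop 0.1705 topmean [0.4742 0.0433 0.1677] ext [0.455 0.024 0.164] [0.495 0.062 0.171]
top wood [508. 265.] 575 ztop 0.1124 topmean [ 0.4849 -0.4121  0.1097] ext [ 0.465 -0.434  0.104] [ 0.506 -0.393  0.114]
top wood [469. 317.] 129 ztop 0.0843 topmean [ 0.3673 -0.3058  0.1507] ext [ 0.339 -0.338  0.076] [ 0.376 -0.138  0.613]
side wood [311. 235.] 411 ztop 0.1696 topmean [0.4735 0.0378 0.1672] ext [0.455 0.019 0.162] [0.493 0.06  0.173]
side wood [439. 270.] 368 ztop 0.0979 topmean [ 0.7619 -0.1251  0.0948] ext [ 0.731 -0.153  0.09 ] [ 0.794 -0.092  0.101]
side wood [289. 371.] 977 ztop 0.1117 topmean [ 0.3549 -0.3463  0.1096] ext [ 0.336 -0.365  0.104] [ 0.376 -0.323  0.114]
side wood [361. 384.] 923 ztop 0.1121 topmean [ 0.4847 -0.4183  0.1097] ext [ 0.466 -0.436  0.104] [ 0.505 -0.394  0.114]
t 28.88 pos [ 485.8 -415.6  208.4] closing -3.35 tilt z [ 0.003 -0.003 -1.   ] F [-0.6 -0.1  0. ] op 70.2 gf 0.0
485.3,-413,86,176.8 -> [ 0.0148 -0.0051  0.6117] twist -0.0017
```

Both views agree that brush B stands at (485,-413). I pick it up.

```bash
python3 -m handwheel '[[[0.01,-0.004,0.15,0],[0.01,-0.004,0.3,0],[0.01,-0.004,0.42,0],[0.01,-0.004,0.52,0],[0.01,-0.004,0.605,0],[0.01,-0.004,0.605,0],[0.01,-0.004,0.605,0]]]'; python3 -m handwheel '[[[0,0,0,0],[0,0,0,0],[0,0,0,0],[0,0,0,0],[0,0,0,0]]]' 0; python3 -m handwheel '[[[0,0,-0.05,0],[0,0,-0.2,0],[0,0,-0.365,0],[0,0,-0.365,0],[0,0,-0.365,0]]]'; python3 g.py 463,-237,159,176.8 462.5,-187,159,176.8
```

```text
time_s: 29.75
eef_pos: [0.4845, -0.4135, 0.0854]
eef_rot: [0.001, 0.728, 0.686, -0.0]
wrist_force: [0.7, 0.5, 0.0]
opening: 0.82
grasp_force: 0.0
time_s: 30.38
eef_pos: [0.4847, -0.4136, 0.0856]
eef_rot: [0.001, 0.728, 0.686, -0.0]
wrist_force: [0.6, 0.5, 5.9]
opening: 0.479
grasp_force: 60.0
time_s: 31.0
eef_pos: [0.4835, -0.4123, 0.1565]
eef_rot: [-0.001, 0.728, 0.686, 0.0]
wrist_force: [0.2, 0.6, -1.1]
opening: 0.474
grasp_force: 60.5
t 31.0 pos [ 483.5 -412.3  156.5] closing -3.38 tilt z [-0.001  0.001 -1.   ] F [ 0.2  0.6 -1.1] op 40.5 gf 60.4999315738678
463,-237,159,176.8 -> [ 0.8691 -0.154  -0.0113] twist -0.0021
462.5,-187,159,176.8 -> [ 1.1185 -0.1712 -0.0109] twist -0.0021
```

```bash
python3 -m handwheel '[[[0.15,-0.05,-0.01,0],[0.3,-0.1,-0.01,0],[0.45,-0.15,-0.01,0],[0.6,-0.16,-0.01,0],[0.75,-0.17,-0.01,0],[0.9,-0.171,-0.01,0],[1,-0.171,-0.01,0],[1,-0.171,-0.01,0],[1,-0.171,-0.01,0]]]'; python3 g.py 465.4,-135,159,176.8 471.5,-25,159,176.8
python3 - <<'E'
from h import *
c=snap('side')
from m2 import *
ax=np.array([.9984,-.0558]); ay=np.array([.0558,.9984]); mid=np.array([.4728,-.0025])
P=pts(c);D=P[...,:2]-mid; u=D@ax*1000; v=D@ay*1000; Z=P[...,2]*1000
g=c['color'].astype(int); m=(g[...,0]-g[...,2]>35)&(v<-140)&(v>-260)&(abs(u)<45)
for lo in range(70,190,8):
    s=m&(Z>lo)&(Z<lo+8)
    if s.sum()>5: print(lo,s.sum(),'u',u[s].min().round(1),u[s].max().round(1),'v',v[s].min().round(1),v[s].max().round(1))
E
```

```text
time_s: 32.12
eef_pos: [0.4617, -0.2118, 0.1593]
eef_rot: [0.0, 0.728, 0.686, -0.0]
wrist_force: [1.2, -0.4, -1.3]
opening: 0.477
grasp_force: 60.8
t 32.12 pos [ 461.7 -211.8  159.3] closing -3.38 tilt z [-0. -0. -1.] F [ 1.2 -0.4 -1.3] op 40.7 gf 60.77304482460022
465.4,-135,159,176.8 -> [ 0.3844 -0.0042  0.0013] twist -0.0021
471.5,-25,159,176.8 -> [ 0.9353 -0.0062  0.0011] twist -0.0021
102 24 u -22.6 24.9 v -237.6 -215.8
110 221 u -25.8 24.2 v -238.5 -190.6
118 25 u -10.2 7.6 v -222.2 -213.2
126 13 u -10.1 7.9 v -221.8 -212.9
150 37 u -18.9 15.2 v -234.2 -220.4
158 56 u -19.2 16.0 v -234.5 -218.4
166 43 u -18.7 12.8 v -233.0 -220.6
174 51 u -19.2 18.4 v -234.7 -193.9
182 162 u -20.7 17.2 v -232.4 -192.8
```

```bash
python3 -m handwheel '[[[0.1,-0.004,0.001,0],[0.2,-0.004,0.001,0],[0.3,-0.004,0.001,0],[0.4,-0.004,0.001,0],[0.5,-0.005,0.001,0],[0.6,-0.005,0.001,0],[0.7,-0.006,0.001,0],[0.8,-0.006,0.001,0],[0.93,-0.006,0.001,0],[0.93,-0.006,0.001,0]]]'; python3 g.py; python3 -m handwheel '[[[0,0,0.02,0],[0,0,0.05,0],[0,0,0.073,0],[0,0,0.073,0],[0,0,0.073,0]]]'; python3 g.py;  python3 -m handwheel '[[[0,0,0,0],[0,0,0,0],[0,0,0,0],[0,0,0,0]]]' 65; python3 -m handwheel '[[[0,0,-0.1,0],[0,0,-0.25,0],[0,0,-0.5,0],[0,0,-0.7,0],[-0.2,0.2,-0.7,0],[-0.4,0.4,-0.7,0],[-0.5,0.5,-0.7,0],[-0.5,0.5,-0.7,0]]]'; python3 g.py 541.3,-121.6,200,86.8
```

```text
time_s: 33.42
eef_pos: [0.4711, -0.0232, 0.1593]
eef_rot: [-0.0, 0.727, 0.687, 0.0]
wrist_force: [-0.3, -0.9, -1.8]
opening: 0.476
grasp_force: 60.8
t 33.42 pos [471.1 -23.2 159.3] closing -3.19 tilt z [-0.  0. -1.] F [-0.3 -0.9 -1.8] op 40.7 gf 60.81955075263977
time_s: 34.05
eef_pos: [0.4714, -0.0257, 0.1447]
eef_rot: [-0.0, 0.728, 0.686, -0.0]
wrist_force: [-0.0, 0.2, -1.1]
opening: 0.477
grasp_force: 61.0
t 34.05 pos [471.4 -25.7 144.7] closing -3.4 tilt z [-0.  0. -1.] F [-0.   0.2 -1.1] op 40.8 gf 60.970691442489624
time_s: 34.55
eef_pos: [0.4715, -0.0255, 0.1448]
eef_rot: [0.0, 0.728, 0.686, 0.0]
wrist_force: [0.2, -1.0, 0.6]
opening: 0.761
grasp_force: 0.0
time_s: 35.55
eef_pos: [0.5659, -0.1327, 0.2839]
eef_rot: [-0.0, 0.728, 0.685, -0.0]
wrist_force: [-0.3, 0.0, 0.5]
opening: 0.761
grasp_force: 0.0
t 35.55 pos [ 565.9 -132.7  283.9] closing -3.49 tilt z [-0.001  0.    -1.   ] F [-0.3  0.   0.5] op 65.0 gf 0.0
541.3,-121.6,200,86.8 -> [ 0.0481 -0.126   0.4199] twist 1.0438
```

```bash
python3 -m handwheel '[[[0,0,0,-0.12],[0,0,0,-0.24],[0,0,0,-0.36],[0,0,0,-0.48],[0,0,0,-0.6],[0,0,0,-0.72],[0,0,0,-0.84],[0,0,0,-0.96],[0,0,0,-1],[0,0,0,-1]]]' 50; python3 g.py 541.3,-121.6,200,86.8;  python3 - <<'E'
from h import *
for n in('side','top'): c=snap(n); cv2.imwrite(f'pics/{n}6.png',cv2.resize(c['color'][190:350,230:430],None,fx=3,fy=3)[...,::-1])
E
python3 m.py 2>/dev/null| grep wood
```

```text
time_s: 36.8
eef_pos: [0.5649, -0.1303, 0.2848]
eef_rot: [-0.0, 0.065, 0.998, 0.0]
wrist_force: [-0.2, -0.2, 0.1]
opening: 0.586
grasp_force: 0.0
t 36.8 pos [ 564.9 -130.3  284.8] closing 82.57 tilt z [-0.  0. -1.] F [-0.2 -0.2  0.1] op 50.0 gf 0.0
541.3,-121.6,200,86.8 -> [0.1224 0.0278 0.4239] twist -0.0492
top wood [377. 143.] 275 ztop 0.0985 topmean [ 0.7681 -0.1108  0.0948] ext [ 0.737 -0.134  0.09 ] [ 0.794 -0.093  0.099]
top wood [178. 192.] 664 ztop 0.149 topmean [0.6415 0.3581 0.1508] ext [0.612 0.356 0.141] [0.659 0.361 0.16 ]
top wood [309. 260.] 359 ztop 0.1706 topmean [0.4742 0.0432 0.1675] ext [0.455 0.024 0.163] [0.495 0.062 0.172]
top wood [334. 258.] 33 ztop 0.1704 topmean [ 0.4795 -0.0119  0.1669] ext [ 0.471 -0.019  0.163] [ 0.488 -0.007  0.17 ]
top wood [479. 321.] 582 ztop 0.1124 topmean [ 0.3559 -0.3404  0.1097] ext [ 0.336 -0.36   0.104] [ 0.375 -0.321  0.115]
side wood [344. 192.] 710 ztop 0.1472 topmean [0.6334 0.3136 0.1669] ext [ 0.548 -0.108  0.139] [0.657 0.371 0.352]
side wood [313. 243.] 686 ztop 0.1696 topmean [0.4709 0.0006 0.1671] ext [ 0.45  -0.05   0.162] [0.494 0.06  0.172]
side wood [439. 270.] 367 ztop 0.0976 topmean [ 0.7619 -0.1255  0.0948] ext [ 0.732 -0.155  0.09 ] [ 0.793 -0.091  0.099]
side wood [352. 288.] 415 ztop 0.1155 topmean [ 0.5403 -0.1262  0.1129] ext [ 0.525 -0.132  0.108] [ 0.556 -0.116  0.118]
side wood [289. 371.] 971 ztop 0.1117 topmean [ 0.3549 -0.3464  0.1095] ext [ 0.336 -0.366  0.104] [ 0.375 -0.323  0.114]
```

View pics/side6.png

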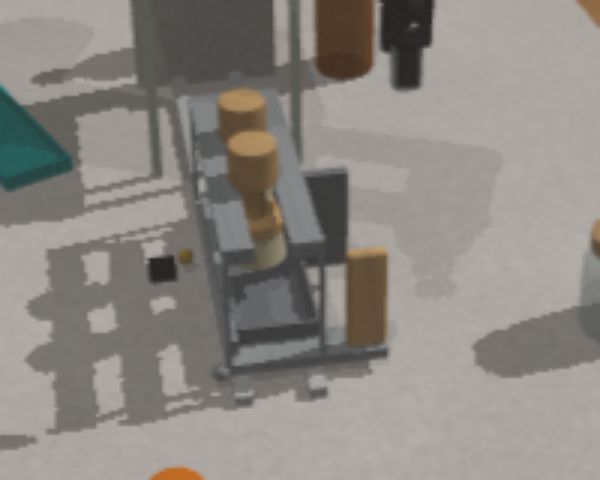

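View pics/top6.png

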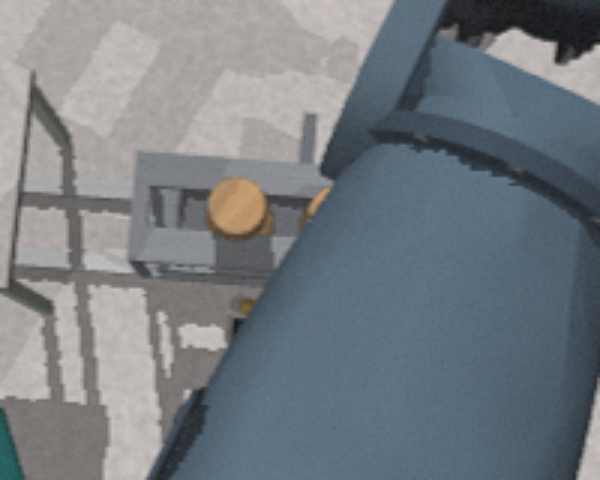

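Both brushes hang upright: knobs at side crop (243,105) and (253,160), and at top crop (238,208) for A. The tray tab at (328,215) is in place. Now I grip the handle at side crop (366,295) and push the caddy home.

```bash
python3 -m handwheel '[[[0.12,0.028,0,-0.049],[0.12,0.028,0.2,-0.049],[0.12,0.028,0.4,-0.049],[0.12,0.028,0.5,-0.049],[0.12,0.028,0.5,-0.049],[0.12,0.028,0.5,-0.049]]]'; python3 g.py 541.3,-121.6,82,86.8
```

```text
time_s: 37.65
eef_pos: [0.5429, -0.1228, 0.1859]
eef_rot: [0.001, 0.028, 1.0, -0.0]
wrist_force: [0.4, -0.2, 0.4]
opening: 0.585
grasp_force: 0.0
t 37.65 pos [ 542.9 -122.8  185.9] closing 86.75 tilt z [ 0.002 -0.001 -1.   ] F [ 0.4 -0.2  0.4] op 50.0 gf 0.0
541.3,-121.6,82,86.8 -> [0.0092 0.0056 0.5194] twist -0.0005
```

```bash
python3 -m handwheel '[[[0.008,0.005,0.15,0],[0.008,0.005,0.3,0],[0.008,0.005,0.42,0],[0.008,0.005,0.52,0],[0.008,0.005,0.52,0],[0.008,0.005,0.52,0]]]';  python3 -m handwheel '[[[0,0,0,0],[0,0,0,0],[0,0,0,0],[0,0,0,0],[0,0,0,0],[0,0,0,0]]]' 0; python3 g.py; python3 -m handwheel '[[[0,0.04,0,0],[0,0.12,0,0],[0,0.2,0,0],[0,0.28,0,0],[0,0.36,0,0],[0,0.44,0,0],[0,0.52,0,0],[0,0.6,0,0],[0,0.67,0,0],[0,0.7,0,0]]]'; python3 -m handwheel '[[[0,0.01,0,0],[0,0.03,0,0],[0,0.05,0,0],[0,0.05,0,0]]]'; python3 g.py
```

```text
time_s: 38.4
eef_pos: [0.542, -0.122, 0.0824]
eef_rot: [0.001, 0.028, 1.0, -0.001]
wrist_force: [-0.6, -0.7, -0.5]
opening: 0.587
grasp_force: 0.0
time_s: 39.15
eef_pos: [0.5413, -0.1214, 0.0817]
eef_rot: [0.001, 0.028, 1.0, -0.0]
wrist_force: [-0.7, 1.6, 6.4]
opening: 0.131
grasp_force: 59.0
t 39.15 pos [ 541.3 -121.4   81.7] closing 86.79 tilt z [ 0.001 -0.    -1.   ] F [-0.7  1.6  6.4] op 11.2 gf 59.01131987571716
time_s: 40.4
eef_pos: [0.549, 0.0185, 0.0817]
eef_rot: [0.0, 0.028, 1.0, -0.001]
wrist_force: [-3.3, -1.6, 7.9]
opening: 0.134
grasp_force: 59.7
time_s: 40.9
eef_pos: [0.5495, 0.0284, 0.0817]
eef_rot: [0.0, 0.028, 1.0, -0.0]
wrist_force: [-3.7, 0.9, 7.5]
opening: 0.134
grasp_force: 59.7
t 40.9 pos [549.5  28.4  81.7] closing 86.8 tilt z [ 0.001 -0.    -1.   ] F [-3.7  0.9  7.5] op 11.5 gf 59.73611891269684
```

```bash
python3 -m handwheel '[[[0,0.015,0,0],[0,0.03,0,0],[0,0.045,0,0],[0,0.06,0,0],[0,0.075,0,0],[0,0.09,0,0],[0,0.1,0,0],[0,0.11,0,0],[0,0.11,0,0],[0,0.11,0,0]]]'; python3 g.py 550.8,48.1,82,86.8
```

```text
time_s: 42.15
eef_pos: [0.5506, 0.0484, 0.0817]
eef_rot: [0.0, 0.028, 1.0, -0.002]
wrist_force: [-4.7, -8.8, 9.0]
opening: 0.136
grasp_force: 59.9
t 42.15 pos [550.6  48.4  81.7] closing 86.79 tilt z [ 0.    -0.003 -1.   ] F [-4.7 -8.8  9. ] op 11.6 gf 59.90021109580994
550.8,48.1,82,86.8 -> [-0.0012 -0.0014 -0.0015] twist -0.0002
```

Handle is at the computed home position. I relax, release, back off and check.

```bash
python3 -m handwheel '[[[0,-0.01,0,0],[0,-0.01,0,0],[0,-0.01,0,0]]]'; python3 -m handwheel '[[[0,0,0,0],[0,0,0,0],[0,0,0,0],[0,0,0,0]]]' 50; python3 -m handwheel '[[[0,0,-0.15,0],[0,0,-0.4,0],[0,0,-0.6,0],[0,0,-0.8,0],[0,-0.2,-1,0],[-0.2,-0.5,-1,0],[-0.4,-0.8,-1,0],[-0.4,-1,-1,0],[-0.4,-1,-1,0]]]'
python3 - <<'E'
from h import *
for n in('side','top'): c=snap(n); cv2.imwrite(f'pics/{n}7.png',cv2.resize(c['color'][170:330,220:420],None,fx=3,fy=3)[...,::-1])
E
python3 m.py 2>/dev/null| grep wood; python3 g.py
```

```text
time_s: 42.52
eef_pos: [0.5505, 0.0483, 0.0817]
eef_rot: [0.0, 0.028, 1.0, -0.0]
wrist_force: [-3.8, -0.1, 8.1]
opening: 0.137
grasp_force: 60.0
time_s: 43.02
eef_pos: [0.5503, 0.0483, 0.0805]
eef_rot: [-0.0, 0.028, 1.0, 0.0]
wrist_force: [-0.1, 0.2, 0.1]
opening: 0.583
grasp_force: 0.0
time_s: 44.15
eef_pos: [0.6189, -0.1602, 0.2798]
eef_rot: [-0.0, 0.031, 1.0, -0.0]
wrist_force: [0.4, 0.6, 0.0]
opening: 0.585
grasp_force: 0.0
top wood [378. 143.] 321 ztop 0.0979 topmean [ 0.767  -0.1127  0.0947] ext [ 0.736 -0.138  0.09 ] [ 0.793 -0.093  0.1  ]
top wood [178. 192.] 658 ztop 0.1474 topmean [0.6423 0.3583 0.1507] ext [0.612 0.355 0.14 ] [0.658 0.363 0.162]
top wood [309. 231.] 97 ztop 0.1174 topmean [0.5498 0.0467 0.1141] ext [0.534 0.041 0.11 ] [0.566 0.053 0.118]
top wood [263. 257.] 386 ztop 0.1704 topmean [0.4788 0.1424 0.1674] ext [0.459 0.123 0.163] [0.5   0.163 0.172]
top wood [241. 256.] 89 ztop 0.1576 topmean [0.483  0.1929 0.1557] ext [0.475 0.192 0.15 ] [0.491 0.194 0.163]
top wood [479. 321.] 583 ztop 0.1126 topmean [ 0.3561 -0.3404  0.1097] ext [ 0.336 -0.361  0.105] [ 0.374 -0.321  0.115]
side wood [344. 192.] 710 ztop 0.1453 topmean [0.6429 0.3602 0.1461] ext [0.631 0.354 0.138] [0.657 0.37  0.155]
side wood [305. 210.] 549 ztop 0.169 topmean [0.4795 0.1711 0.1667] ext [0.458 0.121 0.161] [0.502 0.233 0.172]
side wood [339. 250.] 336 ztop 0.1148 topmean [0.5492 0.0434 0.1121] ext [0.534 0.037 0.107] [0.566 0.055 0.118]
side wood [439. 270.] 367 ztop 0.0975 topmean [ 0.7617 -0.1257  0.0948] ext [ 0.733 -0.155  0.09 ] [ 0.794 -0.093  0.1  ]
side wood [289. 371.] 975 ztop 0.1118 topmean [ 0.355  -0.3462  0.1096] ext [ 0.336 -0.364  0.104] [ 0.375 -0.322  0.114]
t 44.25 pos [ 618.6 -156.3  280.1] closing 86.69 tilt z [-0.001  0.001 -1.   ] F [-0.9  1.  -0.3] op 49.8 gf 0.0
```

View pics/side7.png

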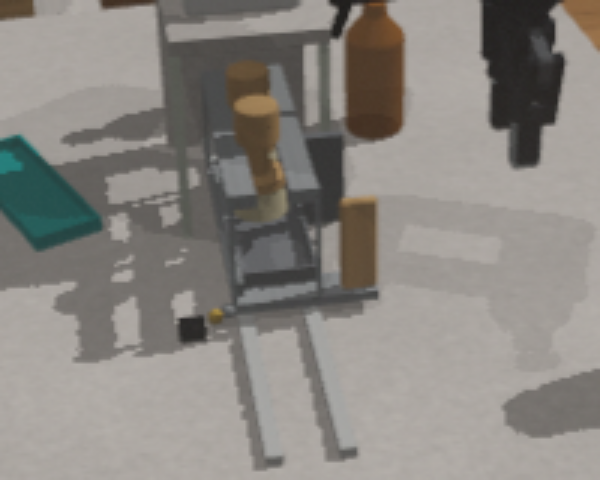

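The crop shows the caddy home with both brushes hanging upright: knobs at (247,80) and (257,120). The tray tab (328,178) and handle (358,240) are in place, and the latch at (216,316) is at the post. I do a last numeric check of the tray, then hand in.

Run:
```python
from m2 import *
ax=np.array([.9984,-.0558]); ay=np.array([.0558,.9984]); mid=np.array([.4728,-.0025])+.17*ay
for n in('side','top'):
    c=load(n);P=pts(c);g=c['color'].astype(int);sat=g.max(-1)-g.min(-1)
    D=P[...,:2]-mid; u=D@ax*1000; v=D@ay*1000; Z=P[...,2]*1000
    m=(Z>90)&(Z<120)&(sat<30)&(u>42)&(u<100)&(abs(v)<16)
    print(n,'tab',m.sum(),'u',np.percentile(u[m],[2,98]).round(1),'v',np.percentile(v[m],[2,50,98]).round(1),'ztop',np.percentile(Z[m],98).round(1))
r=ctrl.hand_in(); print(r)
```

```text
side tab 123 u [44.9 78.6] v [-11.   -5.2   3.5] ztop 118.5
top tab 103 u [44.6 81. ] v [-6.9 -3.7  3.3] ztop 119.0
the job is handed in; nothing more can be done
None
```

The job is done and handed in at about 44 s: caddy pulled fully out, tray seated, both brushes hung, and caddy pushed home to its computed position. The hand-in returned no verdict.

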